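Slide the loaded bottle tray home in its bench bay and swing the retaining arm shut

TASK

Put the blue tray of bottles away in its steel bay: with the fingertips or the outside of the fingers, push the tray low on its long wall so that it slides without tipping between the two guides until it is fully home against the rubber bumpers, and then push the orange arm shut across its front, right up to its stop. Do not pinch or lift the tray, its bottles or the arm, keep the bottles standing upright in the tray, and leave the other things on the bench where they are.

Things in the scene. Friction and masses are not known exactly. Their poses are not given: they have to be found in the camera images.
- tray: loose blue open tray, rubber underside, three bottles in a row; 66 mm (its x) by 190 mm (y), walls 60 mm high, 3 mm thick, rim bead 2 mm out; origin at the centre of its underside. 0.6 to 1 kg, slides at 4 to 10 N. Push its long -x wall within 30 mm of the bench: pushed up at the bottles it tips. An upright gripper meets the bottles first: lean it back or lead with the outside of an open finger
- bay: steel bay fixed to the bench, open to its -x. Origin on the bench where the tray's origin is when home (axes alike: the tray enters along +x). Guides 25 mm high, inner faces at y = +-99 mm for the 190 mm tray, from x = -38 to +41 mm, flaring to y = +-114 mm at x = -86 mm. Rubber bumpers at y = +-62, z = 26 mm stop the tray's far wall at x = +33 mm; back plate behind them 72 mm high
- swing_arm (a joint): angle of the orange arm about its upright pivot: 0 = shut against its stop, lying along the bay's +y across the front of a tray that is home, 3 mm clear of its wall; grows as it swings out to the bay's -x (1.57 = straight along -x), up to 2.7. Starts open, stays where it is left, needs about 1 to 2 N at its tip
- swing_pivot (a point): pivot of the orange arm, on its axis at mid-height of the arm, 36.5 mm above the bench; fixed to the bay at x = -41, y = -124 mm
- swing_tip (a point): centre of the round tip (16 mm across) of the orange arm, 95 mm from the pivot; the arm is a bar 10 mm thick, 29.5 to 43.5 mm above the bench, passing over the guides. The point's y points from pivot to tip, its x to the side that faces the tray when shut, so the arm is pushed shut on its -x side
- bottle_a: bottle standing loose in the tray, in the +y compartment, a brown bottle with a blue cap, 56 mm across, 109 mm tall; origin at the centre of its underside, z up (3 mm above the tray's underside)
- bottle_b: bottle standing loose in the tray, in the middle compartment, a white plastic bottle, 52 mm across, 114 mm tall; origin at the centre of its underside, z up (3 mm above the tray's underside)
- bottle_c: bottle standing loose in the tray, in the -y compartment, a white plastic bottle, 50 mm across, 123 mm tall; origin at the centre of its underside, z up (3 mm above the tray's underside)
- amber_vial: bystander: small brown bottle with a white cap, 42 mm across, 87 mm tall, behind the bay; origin at the centre of its underside
- tip_box: bystander: closed clear pipette-tip box, 76 x 114 x 70 mm, to the left of the bay; origin at the centre of its underside
- stopper_1: bystander: red rubber stopper, 28 mm across, 27 mm high, to the left; origin at the centre of its underside
There are look-alikes about, which are no part of the job. Several things look just like the bottle_a: the one meant starts farthest to the robot's right.

How it is judged:
On the way, in this order (a step that is already met when the one before it is completed fails the run):
1. the tray is fully home in the bay, square and flat on the bench (x of tray in the frame of bay between -0.006 and 0.006 m and y of tray in the frame of bay between -0.008 and 0.008 m and angle between the x axis of tray and the x axis of bay, either way round below 0.06 rad and height (world z) of tray below 0.005 m and angle between tray's own z axis and vertical below 0.05 rad), for 0.2 s.
2. the arm is swung shut across the front of the tray (all of step 1 and value of joint swing_arm below 0.07 rad), for 0.2 s.
At the end, for the whole second after the job is handed in: The tray stands flat in the bay within 6 mm of fully home, within 8 mm of the middle and 0.06 rad of square, the orange arm is within 0.07 rad of its shut stop, all three bottles stand upright in the tray, and everything is at rest (all of step 2 and angle between each of bottle_a, bottle_b, bottle_c's own z axis and vertical below 0.08 rad and z of bottle_a in the frame of tray between -0.02 and 0.02 m and z of bottle_b in the frame of tray between -0.02 and 0.02 m and z of bottle_c in the frame of tray between -0.02 and 0.02 m and linear speed of each of tray, bottle_a, bottle_b, bottle_c below 0.02 m/s and velocity of joint swing_arm between -0.05 and 0.05 rad/s); the robot touches nothing.
It fails at once if the tray is tipped by more than 0.15 rad or lifted off the bench by more than 10 mm (angle between tray's own z axis and vertical above 0.15 rad or height (world z) of tray above 0.01 m).
It fails at once if a bottle is tipped by more than 0.25 rad or lifted out of the tray by more than 20 mm (angle between any of bottle_a, bottle_b, bottle_c's own z axis and vertical above 0.25 rad or z of any of bottle_a, bottle_b, bottle_c in the frame of tray above 0.023 m).
It fails at once if the fingers reach over the tray wall and touch the tray or a bottle there, as in gripping it (x of the grasp point in the frame of tray between -0.033 and 0.033 m and y of the grasp point in the frame of tray between -0.095 and 0.095 m and z of the grasp point in the frame of tray below 0.14 m and (contact force between the fingers and tray above 1 N or contact force between the fingers and bottle_a above 1 N or contact force between the fingers and bottle_b above 1 N or contact force between the fingers and bottle_c above 1 N)).
It fails at once if the orange arm is taken between the fingers (x of the grasp point in the frame of swing_tip between -0.004 and 0.004 m and y of the grasp point in the frame of swing_tip between -0.085 and 0.02 m and z of the grasp point in the frame of swing_tip below 0.016 m and contact force between the fingers and swing_arm above 1 N).
It fails at once if another thing on the bench is shifted by more than 15 mm or tipped (distance of any of amber_vial, tip_box, stopper_1 from where it was at the start of the episode above 0.015 m or angle between any of amber_vial, tip_box, stopper_1's own z axis and vertical above 0.2 rad).
It also fails if it takes over 72 s, if anything falls off the work surface, if the arm or the gripper's body presses on something with over 40 N, if the wrist force passes 120 N, or if a joint passes its speed limit or range.

ROBOT

A 6-joint arm with a two-finger parallel gripper is mounted at the origin on a cart in front of the work surface, level with it; the furniture and walls round the work are solid. World frame = base frame: x ahead of the robot, y to its left, z up, the work surface at z = 0. Lengths are in m, angles in rad, forces in N, time in s.
With the tool pointing down it reaches from about 0.3 to 0.825 m from the base axis. Payload 5.4 kg.
Tool frame: the origin (TCP) lies midway between the tips of the shut fingers; the grasp point (between the pads) lies hold_point_z behind it (hold_point_z is the distance from the TCP to the grasp point, in m); z points along the fingers, y is the line along which they close (so a half turn about z gives the same grasp; the last joint's range is limited). The gripper opens to 92 mm and grips with 3 to 60 N. Pads are 20 mm wide; open, the fingers measure 128 mm over their backs; the gripper's body (75 mm by 189 mm) begins 69 mm behind the grasp point.
Start: joints at [1.126, 0.158, 1.597, -0, 1.386, -0.21], TCP at [0.134, 0.559, 0.215] pointing down, gripper open.
Joint ranges: [-2.91, 2.91], [-0.94, 2.29], [0.18, 2.7], [-1.29, 4.43], [0.17, 2.64], [-3, 3]. Speed limits (rad/s): [2.57, 2.57, 3.14, 3.14, 3.14, 3.14].

INTERFACE

Orientations are given as a rotation vector (axis times angle).
In Python, from cell import read_state, snapshot, close_job, outline_of, hold_point_z gives the robot as it stands. The module is installed in compiled form; this text tells all that it offers.
- The arm moves only by the tool arm_command, never from a script. Its argument "targets" is one flat list of numbers, 7 for each row, row after row: the shift along the tool's x, y, z in cm, then the turn, a rotation vector about the tool's x, y, z in degrees, then the gripper's target within -1 to 1 (shut at 1, half-way at 0, fully open at -1). A call has 1 to 20 rows; each row shifts and turns the commanded pose from where the row before left it, along the tool's axes as they then stand; what a row does not reach is not made up. A row lasts 1/12 s, in which the tool goes at most 41.7 mm and 7.16 degrees, less where a joint would pass 70% of its speed; a pose out of reach is approached as far as the arm can. A call with a gripper value outside its range is refused whole. The fingers move at their own pace and stop on an object; "newtons" is the grip in N (left out, the last holds). Time passes only in rows, so rows that do not move let the fingers close. It gives the time, the measured TCP pose, the force, the opening and the grip force at its end, in the units of the state.
- read_state(): the state, without advancing time (a new reading comes with each control period).
- snapshot(name): name is "side" or "top" or "wrist"; returns a dict with "frame" (480x640x3 uint8, blue, green, red), "fx", "fy", "cx", "cy" (pixels), "extrinsics" (4x4, takes a point from world to camera coordinates); the wrist camera has in their place "tool_from_camera" (4x4, takes a point from camera to tool coordinates, whose origin is the TCP and whose axes are the flange's). Camera axes: x right, y up, looking along -z (the intrinsics and any distortion apply to the point x, -y, -z); pixel columns grow to the right and rows downward; lengths in m; the calibration is good to about 2 mm. The wrist camera is an equidistant fisheye: a pixel r from the principal point sees the ray r / f radians off the axis. A picture is of the moment at which its call begins: read the wrist's pose just before it. There is no depth.
- close_job(): hands the job in; it is judged then, once.
Trained networks look in the newest picture that a camera, given by its name, has taken for a name from the list of things; names that differ only in an ending like _2 or _b are one class to them, and where a whole thing is asked for, a point or a joint stands for the part that bears it (a point fixed in the world has none). Each returns a list of dicts, best first, with "conf" (0 to 1); they miss things now and then, are a little off and sometimes report something else, mostly with a low value. They report only what shows in the picture. A call takes as long as a camera call. They do not tell look-alikes from the thing itself.
- outline_of(label, camera): "region" (480x640 bool, what is visible of it) and "uv" ([column, row] in pixels, amid what is visible of it).
The state is a dict: "clock": time; "joint_positions": joint angles; "joint_velocities": joint speeds; "joint_torque": joint torques, N m; "eef_pos": TCP position; "ee_rot": TCP orientation; "contact_force": force on the tool from outside, world axes, zero at the start; "torque": the same for the moment, N m; "gripper_width": finger opening in m; "finger_force": force on a finger pad.
Only numpy, scipy, OpenCV 4.12 (cv2) and the standard library are available. Lean on these libraries where they do the work, as an engineer would, in place of code of your own. Each camera call takes 0.05 s, during which the arm holds its last target. There are 200 camera calls.

## Working session

There is one attempt and no reset: what is moved stays moved. The work goes in short steps, Python scripts to look and compute and a tool call to move; the robot and the scene stay as the last step left them, time stands still between calls to the robot, and variables do not carry over. Pictures are saved under pics/ and viewed, at most 13 in all, crops included, and the job is handed in when it is done.

Besides the shell and the picture viewer there is one more tool, called by a JSON object that holds its "fn" and its "kwargs", one argument or row to a line. arm_command: Moves the arm, as the interface text tells. Its arguments: {"type":"object","properties":{"targets":{"type":"array"},"newtons":{"type":"number"}},"required":["targets"]}

```bash
mkdir -p pics; cat > h.py <<'E'
import numpy as np, cv2
from cell import *
from scipy.spatial.transform import Rotation as R
def ray(s,u,v):
    E=np.array(s['extrinsics']); d=np.array([(u-s['cx'])/s['fx'],-(v-s['cy'])/s['fy'],-1])
    return -E[:3,:3].T@E[:3,3], E[:3,:3].T@d
def at(s,u,v,z):
    o,d=ray(s,u,v); return o+d*(z-o[2])/d[2]
def proj(s,p):
    E=np.array(s['extrinsics']); c=E[:3,:3]@np.array(p)+E[:3,3]
    return s['cx']+s['fx']*c[0]/-c[2], s['cy']-s['fy']*c[1]/-c[2]
E
python3 - <<'E'
from h import *
print(read_state()['eef_pos'],read_state()['ee_rot'],hold_point_z)
for n in('top','side'):
    s=snapshot(n);cv2.imwrite(f'pics/{n}0.png',s['frame'])
    o,d=ray(s,s['cx'],s['cy']);print(n,o,d,s.keys())
    for l,z in(('tray',.06),('bay',.0),('swing_arm',.0435),('swing_tip',.0435),('bottle_a',.109),('bottle_b',.11),('amber_vial',.087),('tip_box',.07),('stopper_1',.027)):
        for r in outline_of(l,n): print(l,round(r['conf'],2),np.round(r['uv']),r['region'].sum(),np.round(at(s,*r['uv'],z),3))
E
```

```text
[0.13350322 0.55866011 0.21361361] [-3.67863830e-01 -3.11936086e+00  2.74927391e-03] 0.0187
top [0.32273091 0.35414099 1.13009131] [ 0.13867026 -0.00916719 -0.99029618] dict_keys(['frame', 'fx', 'fy', 'cx', 'cy', 'extrinsics'])
tray 0.82 [409. 212.] 1887 [0.519 0.187 0.06 ]
bay 0.73 [343. 138.] 3156 [0.673 0.297 0.   ]
swing_arm 0.82 [427. 132.] 477 [0.669 0.147 0.044]
swing_tip 0.82 [425. 135.] 508 [0.663 0.151 0.044]
swing_tip 0.29 [343. 137.] 3293 [0.66  0.298 0.044]
bottle_a 0.93 [398. 239.] 1021 [0.465 0.213 0.109]
bottle_a 0.89 [344. 317.] 889 [0.337 0.306 0.109]
bottle_a 0.83 [452. 191.] 958 [0.544 0.121 0.109]
bottle_a 0.76 [268. 363.] 912 [0.265 0.43  0.109]
bottle_a 0.73 [292. 315.] 890 [0.341 0.39  0.109]
bottle_a 0.67 [424. 213.] 828 [0.508 0.169 0.109]
bottle_a 0.6 [223. 166.] 605 [0.591 0.506 0.109]
bottle_b 0.93 [398. 239.] 1021 [0.464 0.213 0.11 ]
bottle_b 0.89 [344. 317.] 889 [0.337 0.306 0.11 ]
bottle_b 0.83 [452. 191.] 958 [0.544 0.121 0.11 ]
bottle_b 0.76 [268. 363.] 912 [0.265 0.43  0.11 ]
bottle_b 0.73 [292. 315.] 890 [0.341 0.39  0.11 ]
bottle_b 0.67 [424. 213.
[... 913 characters left out ...]
a 0.7 [270. 178.] 311 [0.599 0.27  0.109]
bottle_a 0.68 [374. 264.] 2078 [0.318 0.459 0.109]
bottle_b 0.86 [329. 172.] 455 [0.504 0.206 0.11 ]
bottle_b 0.84 [414. 294.] 2406 [0.24  0.506 0.11 ]
bottle_b 0.77 [396. 229.] 1226 [0.319 0.352 0.11 ]
bottle_b 0.76 [342. 188.] 925 [0.456 0.256 0.11 ]
bottle_b 0.73 [323. 158.] 502 [0.541 0.154 0.11 ]
bottle_b 0.7 [270. 178.] 311 [0.598 0.272 0.11 ]
bottle_b 0.68 [374. 264.] 2078 [0.318 0.46  0.11 ]
amber_vial 0.84 [193. 268.] 778 [0.587 0.552 0.087]
tip_box 0.86 [206. 324.] 4510 [0.506 0.641 0.07 ]
stopper_1 0.85 [324. 291.] 312 [0.404 0.455 0.027]
stopper_1 0.57 [272. 176.] 304 [0.68  0.127 0.027]
stopper_1 0.36 [252. 234.] 3272 [0.6   0.352 0.027]
```

View pics/top0.png

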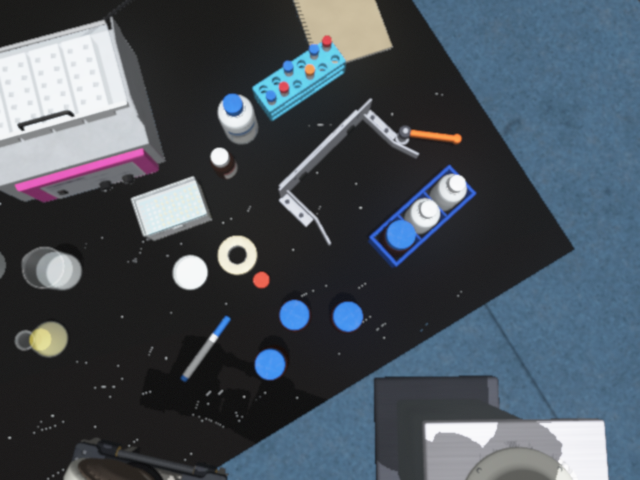

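```bash
python3 -c "
import cv2
a=cv2.imread('pics/top0.png')[90:290,290:490]
cv2.imwrite('pics/crop0.png',cv2.resize(a,(600,600),interpolation=cv2.INTER_CUBIC))"
```

```text
(no output)
```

View pics/crop0.png

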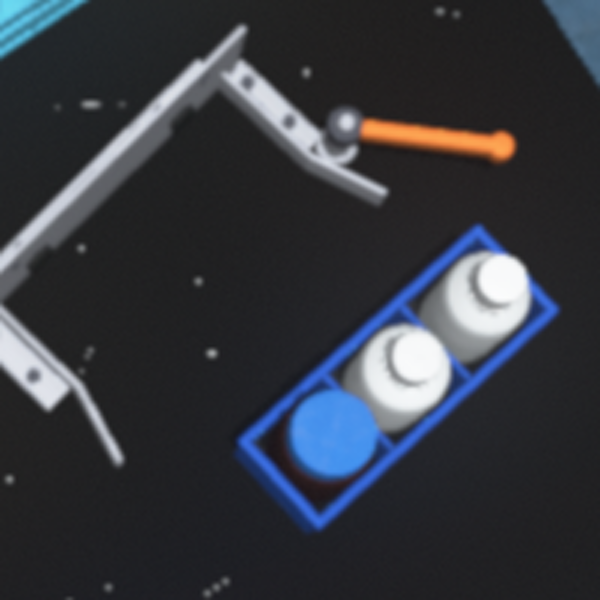

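The tray sits at about (422,213), right of the bay. The orange arm is open, running from its pivot at (405,131) to its tip at (457,138). Four blue caps show at (398,239), (344,317), (292,315) and (268,363). The one at (398,239) is farthest right and sits in the tray, so it is bottle_a, and the crop confirms it.

```bash
cat > fit.py <<'E'
from h import *
from scipy.optimize import least_squares
def fit(s,pts,x0):
    def w(p,q): c,n=np.cos(p[2]),np.sin(p[2]); return [p[0]+c*q[0]-n*q[1],p[1]+n*q[0]+c*q[1],q[2]]
    f=lambda p:np.ravel([np.subtract(proj(s,w(p,q)),uv) for uv,q in pts])
    r=least_squares(f,x0,loss='soft_l1'); return r.x,f(r.x).reshape(-1,2).round(1).tolist()
E
python3 - <<'E'
from fit import *
s=snapshot('top')
C=lambda a,b:(a/3+290,b/3+90)
tray=[(C(478,228),(.035,-.097,.06)),(C(557,310),(-.035,-.097,.06)),(C(318,527),(-.035,.097,.06)),(C(240,440),(.035,.097,.06))]
print(fit(s,tray,[.5,.19,.8]))
bay=[(C(346,118),(-.041,-.124,.05)),(C(385,192),(-.086,-.114,.025)),(C(308,158),(-.038,-.099,.025)),(C(82,382),(-.038,.099,.025)),(C(120,460),(-.086,.114,.025))]
print(fit(s,bay,[.67,.3,.8]))
t=at(s,*C(500,147),.0435);p=at(s,*C(346,122),.0435);print(t,p,np.linalg.norm(t-p))
print(at(s,452,191,.123),at(s,*C(412,357),.114))
for n in ('amber_vial',):pass
E
```

```text
(array([0.5128884 , 0.16198094, 0.71862525]), [[0.1, -1.5], [1.1, 0.1], [-0.0, 0.9], [-1.3, 0.0]])
(array([0.61246878, 0.3034082 , 0.78170257]), [[0.1, 0.4], [-0.8, 0.4], [0.2, -0.5], [-0.1, 0.5], [0.4, -1.1]])
[0.65460193 0.09322896 0.0435    ] [0.67104512 0.18570889 0.0435    ] 0.09393037856842394
[0.54143584 0.12382665 0.123     ] [0.51323196 0.16414411 0.114     ]
```

View pics/side0.png

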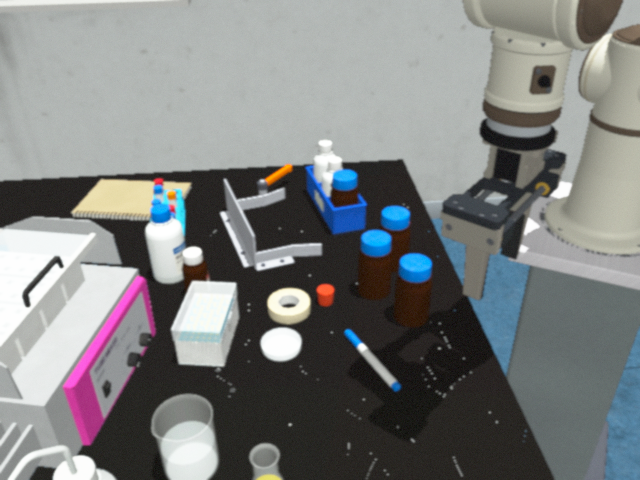

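{"fn": "arm_command", "kwargs": {
  "targets": [0, 0, 0, 0, 0, 6.4, 1, 0, 0, 0, 0, 0, 6.4, 1, 0, 0, 0, 0, 0, 6.4, 1, 0, 0, 0, 0, 0, 6.4, 1, 0, 0, 0, 0, 0, 6.2, 1, -3, 0, 0, 0, 0, 0, 1, -3, 0, 0, 0, 0, 0, 1, -3, 0, 0, 0, 0, 0, 1, -3, 0, 0, 0, 0, 0, 1, -3, 0, 0, 0, 0, 0, 1, -3, 0, 0, 0, 0, 0, 1, -3, 0, 0, 0, 0, 0, 1, -3, 0, 0, 0, 0, 0, 1, -3, 0, 0, 0, 0, 0, 1, -3, 0, 0, 0, 0, 0, 1, -3, 0, 0, 0, 0, 0, 1, -3, 0, 0, 0, 0, 0, 1, -3, 0, 0, 0, 0, 0, 1, -3, 0, 0, 0, 0, 0, 1, -3, 0, 0, 0, 0, 0, 1]
}}

```text
clock: 2.72
eef_pos: [0.4515, 0.2384, 0.2148]
ee_rot: [1.209, 2.899, 0.001]
contact_force: [0.3, 1.0, -0.0]
gripper_width: 0.0007
finger_force: 0.0
```

{"fn": "arm_command", "kwargs": {
  "targets": [-3, -0.2, 0, 0, 0, 0, 1, -3, -0.2, 0, 0, 0, 0, 1, -3, -0.2, 0, 0, 0, 0, 1, -3, -0.2, 0, 0, 0, 0, 1, -3, -0.2, 0, 0, 0, 0, 1, -3, -0.2, 0, 0, 0, 0, 1, -3, -0.2, 0, 0, 0, 0, 1, -3, -0.2, 0, 0, 0, 0, 1, 0, 0, 0, 0, 6, 0, 1, 0, 0, 0, 0, 6, 0, 1, 0, 0, 0, 0, 6, 0, 1, 0, 0, 0, 0, 6, 0, 1, 0, 0, 0, 0, 6, 0, 1, 0, 0, 0, 0, 0, 0, 1, 0, 0, 0, 0, 0, 0, 1]
}}

```text
clock: 3.97
eef_pos: [0.6082, 0.0571, 0.2126]
ee_rot: [-1.02, -2.44, -0.271]
contact_force: [0.2, -0.6, -0.6]
gripper_width: 0.0002
finger_force: 0.0
```

```bash
cat > rel.py <<'E'
from fit import *
BAY=[.6125,.3034,.7817]
c,n=np.cos(BAY[2]),np.sin(BAY[2]); RB=np.array([[c,-n],[n,c]])
def tob(p): return RB.T@(np.array(p)[:2]-BAY[:2])
def tow(q): return RB@np.array(q)+BAY[:2]
def state():
    st=read_state(); M=R.from_rotvec(st['ee_rot']).as_matrix(); p=np.array(st['eef_pos'])
    b=RB.T
    print('t',round(st['clock'],2),'tcp world',p.round(4),'bay',tob(p).round(4),'F',np.round(st['contact_force'],1),'w',round(st['gripper_width'],3))
    for i,a in enumerate('xyz'): print(a,'in bay',(RB.T@M[:2,i]).round(3),M[2,i].round(3))
    return p,M
def go(q,z):
    p,M=state(); t=np.append(tow(q),z); print('shift cm',(M.T@(t-p)*100).round(2))
E
python3 -c "
from rel import *
go([-.167,-.176],.015)"
```

```text
t 3.97 tcp world [0.6082 0.0571 0.2126] bay [-0.1766 -0.1718] F [ 0.2 -0.6 -0.6] w 0.0
x in bay [0.003 0.866] 0.5
y in bay [ 1.    -0.002] -0.002
z in bay [-0.   0.5] -0.866
shift cm [-10.25   0.99  16.9 ]
```

{"fn": "arm_command", "kwargs": {
  "targets": [-1.27, 0.05, 2.1, 0, 0, 0, 1, -1.27, 0.05, 2.1, 0, 0, 0, 1, -1.27, 0, 2.1, 0, 0, 0, 1, -1.27, 0, 2.1, 0, 0, 0, 1, -1.27, 0, 2.1, 0, 0, 0, 1, -1.27, 0, 2.1, 0, 0, 0, 1, -1.27, 0, 2.1, 0, 0, 0, 1, -1.27, 0, 2.1, 0, 0, 0, 1, 0, 0, 0, 0, 0, 0, 1, 0, 0, 0, 0, 0, 0, 1]
}}

```text
clock: 4.8
eef_pos: [0.6109, 0.0569, 0.0189]
ee_rot: [-1.016, -2.442, -0.271]
contact_force: [0.7, 0.0, 0.7]
gripper_width: 0.0006
finger_force: 0.0
```

```bash
python3 -c "
from rel import *
go([-.176,-.134],.015)
s=snapshot('top')
cv2.imwrite('pics/t1.png',cv2.resize(s['frame'][90:290,290:490],(600,600),interpolation=cv2.INTER_CUBIC))"
```

```text
t 4.8 tcp world [0.6109 0.0569 0.0189] bay [-0.1748 -0.1739] F [0.7 0.  0.7] w 0.001
x in bay [-0.     0.866] 0.5
y in bay [1.    0.001] -0.001
z in bay [-0.001  0.5  ] -0.866
shift cm [ 3.26 -0.12  2.33]
```

View pics/t1.png

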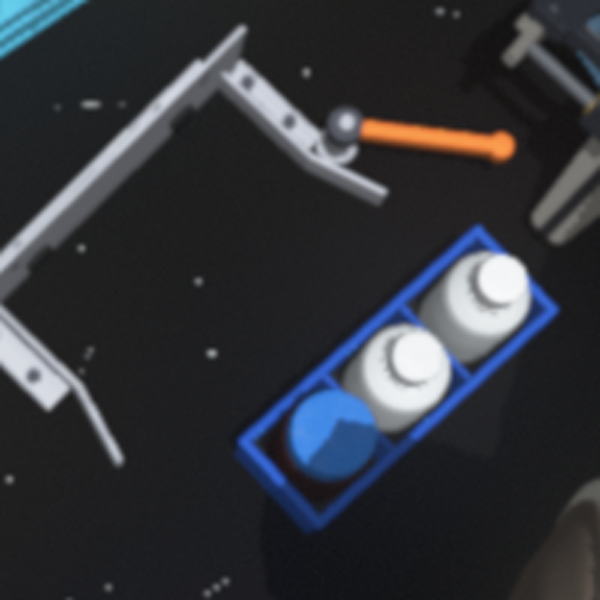

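The fingertips show at crop (550,230), about 35 to 40 mm off the tray's short end, and clear of the orange arm. First I nudge the tray about 30 mm along the bay's +y, low on that end.

{"fn": "arm_command", "kwargs": {
  "targets": [0.43, 0, 0.25, 0, 0, 0, 1, 0.43, 0, 0.25, 0, 0, 0, 1, 0.43, 0, 0.25, 0, 0, 0, 1, 0.43, 0, 0.25, 0, 0, 0, 1, 0.43, 0, 0.25, 0, 0, 0, 1, 0.43, 0, 0.25, 0, 0, 0, 1, 0.43, 0, 0.25, 0, 0, 0, 1, 0.43, 0, 0.25, 0, 0, 0, 1, 0.22, 0, 0.125, 0, 0, 0, 1, 0.22, 0, 0.125, 0, 0, 0, 1, 0.22, 0, 0.125, 0, 0, 0, 1, 0.22, 0, 0.125, 0, 0, 0, 1, 0.22, 0, 0.125, 0, 0, 0, 1, 0.22, 0, 0.125, 0, 0, 0, 1, 0.22, 0, 0.125, 0, 0, 0, 1, 0.22, 0, 0.125, 0, 0, 0, 1, 0.22, 0, 0.125, 0, 0, 0, 1, 0.22, 0, 0.125, 0, 0, 0, 1]
}}

```text
clock: 6.35
eef_pos: [0.5657, 0.1021, 0.0183]
ee_rot: [-1.018, -2.442, -0.273]
contact_force: [2.9, -2.9, -2.0]
gripper_width: 0.0006
finger_force: 2.2
```

```bash
cat > trayfit.py <<'E'
from rel import *
def trayfit(name='t'):
    s=snapshot('top'); reg=outline_of('tray','top')
    hsv=cv2.cvtColor(s['frame'],cv2.COLOR_BGR2HSV)
    print([(round(r['conf'],2),r['uv'],r['region'].sum()) for r in reg])
    cv2.imwrite(f'pics/{name}.png',cv2.resize(s['frame'][90:290,290:490],(600,600),interpolation=cv2.INTER_CUBIC))
    return s
E
python3 -c "
from trayfit import *
state(); trayfit('t2')"
```

```text
t 6.35 tcp world [0.5657 0.1021 0.0183] bay [-0.175  -0.1098] F [ 2.9 -2.9 -2. ] w 0.001
x in bay [0.001 0.866] 0.5
y in bay [ 1.    -0.001] -0.0
z in bay [0.  0.5] -0.866
[(0.89, [400.5, 218.8], np.int64(1627)), (0.55, [421.3, 133.8], np.int64(389)), (0.18, [172.5, 205.7], np.int64(3241))]
```

View pics/t2.png

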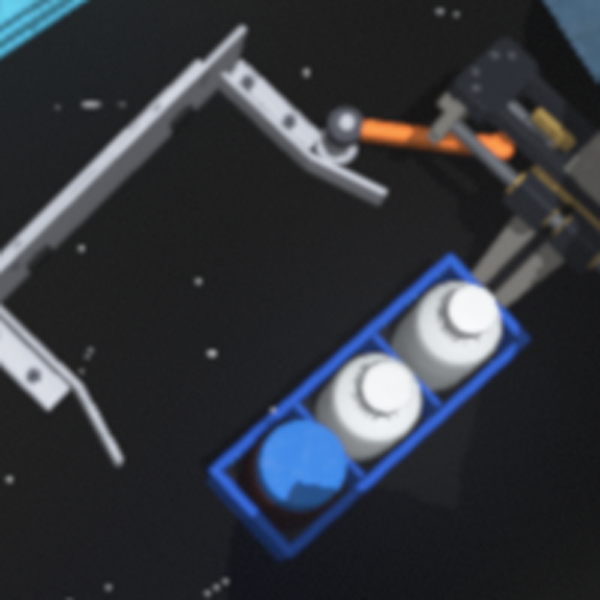

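The tray slid cleanly along +y and the bottles are upright. Its rim corners are now at crop (452,255), (528,340), (288,557) and (212,468).

```bash
cat >> trayfit.py <<'E'
def corners(cs):
    s=snapshot('top'); C=lambda a,b:(a/3+290,b/3+90)
    q=[(.035,-.097,.06),(-.035,-.097,.06),(-.035,.097,.06),(.035,.097,.06)]
    x,r=fit(s,[(C(*a),b) for a,b in zip(cs,q)],[.5,.19,.75]); print('tray in bay',tob(x).round(4),(x[2]-BAY[2]).round(3),r)
E
python3 -c "
from trayfit import *
corners([(478,228),(557,310),(318,527),(240,440)])
corners([(452,255),(528,340),(288,557),(212,468)])"
```

```text
tray in bay [-0.1703 -0.0302] -0.063 [[0.1, -1.5], [1.1, 0.1], [-0.0, 0.9], [-1.3, 0.0]]
tray in bay [-0.1704 -0.0062] -0.071 [[-0.0, -0.9], [1.8, 0.0], [0.0, 0.6], [-1.7, 0.1]]
```

{"fn": "arm_command", "kwargs": {
  "targets": [0.17, 0, 0.1, 0, 0, 0, 1, 0.17, 0, 0.1, 0, 0, 0, 1, 0.17, 0, 0.1, 0, 0, 0, 1, 0, 0, 0, 0, 0, 0, 1, -0.87, 0, -0.5, 0, 0, 0, 1, -0.87, 0, -0.5, 0, 0, 0, 1, -0.87, 0, -0.5, 0, 0, 0, 1, -0.87, 0, -0.5, 0, 0, 0, 1, -0.87, 0, -0.5, 0, 0, 0, 1, 1.1, 0, -1.9, 0, 0, 0, 1, 1.1, 0, -1.9, 0, 0, 0, 1, 1.1, 0, -1.9, 0, 0, 0, 1, 1.1, 0, -1.9, 0, 0, 0, 1, 1.1, 0, -1.9, 0, 0, 0, 1, 1.1, 0, -1.9, 0, 0, 0, 1, 1.1, 0, -1.9, 0, 0, 0, 1, 1.1, 0, -1.9, 0, 0, 0, 1, 1.1, 0, -1.9, 0, 0, 0, 1]
}}

```text
clock: 8.05
eef_pos: [0.5967, 0.0705, 0.2169]
ee_rot: [-1.017, -2.44, -0.273]
contact_force: [0.1, -0.2, -1.2]
gripper_width: 0.0006
finger_force: 0.0
```

{"fn": "arm_command", "kwargs": {
  "targets": [0, 0, 0, 0, -6, 0, 0, 0, 0, 0, 0, -6, 0, -1, 0, 0, 0, 0, -6, 0, -1, 0, 0, 0, 0, -6, 0, -1, 0, 0, 0, 0, -6, 0, -1, 0, 0, 0, 0, 0, 6.5, -1, 0, 0, 0, 0, 0, 6.5, -1, 0, 0, 0, 0, 0, 6.5, -1, 0, 0, 0, 0, 0, 6.5, -1, 0, 0, 0, 0, 0, 6.5, -1, 0, 0, 0, 0, 0, 6.5, -1, 0, 0, 0, 0, 0, 6.5, -1, 0, 0, 0, 0, 0, 6.5, -1, 0, 0, 0, 0, 0, 6.5, -1, 0, 0, 0, 0, 0, 6.5, -1, 0, 0, 0, 0, 0, 6.5, -1, 0, 0, 0, 0, 0, 6.5, -1, 0, 0, 0, 0, 0, 6.5, -1, 0, 0, 0, 0, 0, 5.5, -1, 0, 0, 0, 0, 0, 0, -1]
}}

```text
clock: 9.72
eef_pos: [0.5968, 0.0705, 0.2157]
ee_rot: [-2.906, -1.191, 0.002]
contact_force: [-0.1, -0.9, 1.0]
gripper_width: 0.0916
finger_force: 0.0
```

```bash
python3 -c "
from rel import *
go([-.255,0],.2)"
```

```text
t 9.72 tcp world [0.5968 0.0705 0.2157] bay [-0.1752 -0.1542] F [-0.1 -0.9  1. ] w 0.092
x in bay [ 1.    -0.004] -0.001
y in bay [-0.004 -1.   ] -0.002
z in bay [-0.001  0.002] -1.0
shift cm [ -8.03 -15.39   1.6 ]
```

{"fn": "arm_command", "kwargs": {
  "targets": [-1, -1.93, 0, 0, 0, 0, -1, -1, -1.93, 0, 0, 0, 0, -1, -1, -1.93, 0, 0, 0, 0, -1, -1, -1.93, 0, 0, 0, 0, -1, -1, -1.93, 0, 0, 0, 0, -1, -1, -1.93, 0, 0, 0, 0, -1, -1, -1.93, 0, 0, 0, 0, -1, -1, -1.93, 0, 0, 0, 0, -1, 0, 0, 0, 0, 6, 0, -1, 0, 0, 0, 0, 6, 0, -1, 0, 0, 0, 0, 6, 0, -1, 0, 0, 0, 0, 6, 0, -1, 0, 0, 0, 0, 6, 0, -1, 0, 0, 0, 0, 0, 0, -1]
}}

```text
clock: 10.88
eef_pos: [0.4291, 0.1227, 0.2129]
ee_rot: [-2.643, -1.083, -0.707]
contact_force: [-0.8, 0.0, -1.0]
gripper_width: 0.0921
finger_force: 0.0
```

```bash
python3 -c "
from rel import *
go([-.255,0],.016)
print(read_state()['joint_positions'])
from trayfit import *
trayfit('t3')"
```

```text
t 10.88 tcp world [0.4291 0.1227 0.2129] bay [-0.2574  0.001 ] F [-0.8  0.  -1. ] w 0.092
x in bay [ 0.866 -0.004] 0.5
y in bay [-0.003 -1.   ] -0.003
z in bay [0.5   0.001] -0.866
shift cm [-9.64  0.15 17.17]
[-0.36169095 -0.58859745  2.31377658  0.50515929  1.2269409   0.30349924]
[(0.65, [398.0, 225.0], np.int64(1781)), (0.61, [335.1, 136.8], np.int64(3111))]
```

View pics/t3.png

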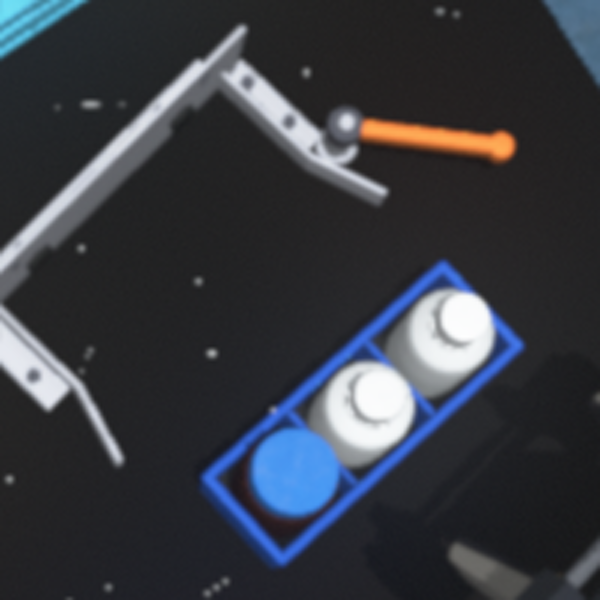

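The tray is now near the bay's midline with the bottles upright and the fingers behind it. I descend and start the main push.

{"fn": "arm_command", "kwargs": {
  "targets": [-1.2, 0, 2.14, 0, 0, 0, -1, -1.2, 0, 2.14, 0, 0, 0, -1, -1.2, 0, 2.14, 0, 0, 0, -1, -1.2, 0, 2.14, 0, 0, 0, -1, -1.2, 0, 2.14, 0, 0, 0, -1, -1.2, 0, 2.14, 0, 0, 0, -1, -1.2, 0, 2.14, 0, 0, 0, -1, -1.2, 0, 2.14, 0, 0, 0, -1, 0, 0, 0, 0, 0, 0, -1, 0, 0, 0, 0, 0, 0, -1]
}}

```text
clock: 11.82
eef_pos: [0.4329, 0.127, 0.0192]
ee_rot: [-2.64, -1.091, -0.703]
contact_force: [-0.2, -0.0, 0.6]
gripper_width: 0.0918
finger_force: 0.0
```

```bash
python3 -c "
from trayfit import *
corners([(444,262),(522,345),(281,566),(203,478)])
go([-.120,0],.016)"
```

```text
tray in bay [-0.1704  0.0002] -0.061 [[-0.3, -1.0], [1.1, 0.4], [0.3, 0.5], [-1.1, -0.2]]
t 11.87 tcp world [0.4342 0.1264 0.0206] bay [-0.2512 -0.    ] F [-0.3 -0.2 -0.4] w 0.092
x in bay [0.866 0.002] 0.5
y in bay [ 0.002 -1.   ] 0.0
z in bay [0.5   0.001] -0.866
shift cm [11.14  0.03  6.96]
```

{"fn": "arm_command", "kwargs": {
  "targets": [0.42, 0, 0.27, 0, 0, 0, -1, 0.42, 0, 0.27, 0, 0, 0, -1, 0.42, 0, 0.27, 0, 0, 0, -1, 0.42, 0, 0.27, 0, 0, 0, -1, 0.26, 0, 0.15, 0, 0, 0, -1, 0.26, 0, 0.15, 0, 0, 0, -1, 0.26, 0, 0.15, 0, 0, 0, -1, 0.26, 0, 0.15, 0, 0, 0, -1, 0.26, 0, 0.15, 0, 0, 0, -1, 0.26, 0, 0.15, 0, 0, 0, -1, 0.26, 0, 0.15, 0, 0, 0, -1, 0.26, 0, 0.15, 0, 0, 0, -1, 0.26, 0, 0.15, 0, 0, 0, -1, 0.26, 0, 0.15, 0, 0, 0, -1, 0.26, 0, 0.15, 0, 0, 0, -1, 0.26, 0, 0.15, 0, 0, 0, -1, 0.26, 0, 0.15, 0, 0, 0, -1, 0.26, 0, 0.15, 0, 0, 0, -1, 0.26, 0, 0.15, 0, 0, 0, -1, 0.26, 0, 0.15, 0, 0, 0, -1]
}}

```text
clock: 13.53
eef_pos: [0.481, 0.1734, 0.0181]
ee_rot: [-2.643, -1.089, -0.706]
contact_force: [-5.4, -6.5, 4.4]
gripper_width: 0.0922
finger_force: 4.1
```

{"fn": "arm_command", "kwargs": {
  "targets": [0.26, 0, 0.15, 0, 0, 0, -1, 0.26, 0, 0.15, 0, 0, 0, -1, 0.26, 0, 0.15, 0, 0, 0, -1, 0.26, 0, 0.15, 0, 0, 0, -1, 0.26, 0, 0.15, 0, 0, 0, -1, 0.26, 0, 0.15, 0, 0, 0, -1, 0.26, 0, 0.15, 0, 0, 0, -1, 0.26, 0, 0.15, 0, 0, 0, -1, 0.26, 0, 0.15, 0, 0, 0, -1, 0.26, 0, 0.15, 0, 0, 0, -1, 0.26, 0, 0.15, 0, 0, 0, -1, 0.26, 0, 0.15, 0, 0, 0, -1]
}}

```text
clock: 14.53
eef_pos: [0.5064, 0.1988, 0.0181]
ee_rot: [-2.643, -1.089, -0.706]
contact_force: [-6.3, -6.0, 4.9]
gripper_width: 0.0918
finger_force: 4.2
```

```bash
python3 -c "
from trayfit import *
go([-.120,0],.017)
trayfit('t4')"
```

```text
t 14.53 tcp world [0.5064 0.1988 0.0181] bay [-0.149   0.0005] F [-6.3 -6.   4.9] w 0.092
x in bay [ 0.867 -0.   ] 0.499
y in bay [-0. -1.] -0.0
z in bay [0.499 0.   ] -0.867
shift cm [2.46 0.05 1.54]
[(0.64, [358.7, 227.5], np.int64(961)), (0.63, [396.1, 213.3], np.int64(1371))]
```

View pics/t4.png

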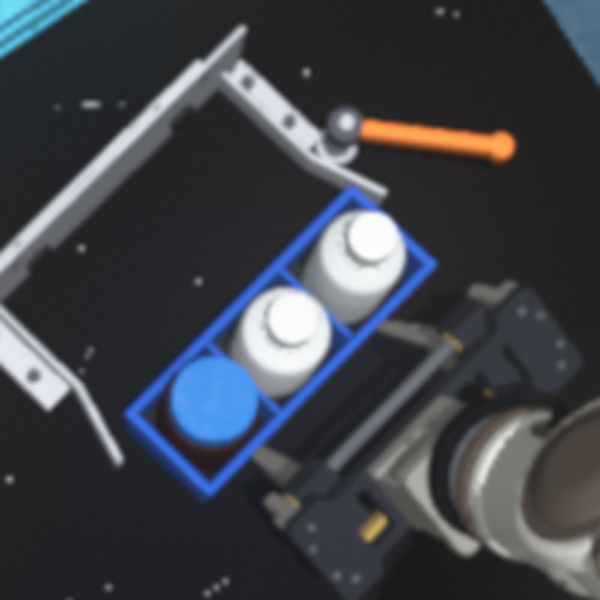

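The tray moved square, both fingers bear on its wall, and the bottles stand. Its rim corners are at crop (353,188), (437,263), (208,497) and (127,413).

```bash
python3 -c "
from trayfit import *
corners([(353,188),(437,263),(208,497),(127,413)])"
```

```text
tray in bay [-0.1068  0.0023] -0.002 [[-0.1, -1.6], [0.6, 0.6], [0.4, 0.2], [-1.4, 0.1]]
```

{"fn": "arm_command", "kwargs": {
  "targets": [0.26, 0, 0.15, 0, 0, 0, -1, 0.26, 0, 0.15, 0, 0, 0, -1, 0.26, 0, 0.15, 0, 0, 0, -1, 0.26, 0, 0.15, 0, 0, 0, -1, 0.26, 0, 0.15, 0, 0, 0, -1, 0.26, 0, 0.15, 0, 0, 0, -1, 0.26, 0, 0.15, 0, 0, 0, -1, 0.26, 0, 0.15, 0, 0, 0, -1, 0.26, 0, 0.15, 0, 0, 0, -1, 0.26, 0, 0.15, 0, 0, 0, -1, 0.26, 0, 0.15, 0, 0, 0, -1, 0.26, 0, 0.15, 0, 0, 0, -1, 0.26, 0, 0.15, 0, 0, 0, -1, 0.26, 0, 0.15, 0, 0, 0, -1, 0.26, 0, 0.15, 0, 0, 0, -1, 0.26, 0, 0.15, 0, 0, 0, -1, 0.26, 0, 0.15, 0, 0, 0, -1]
}}

```text
clock: 16.1
eef_pos: [0.5426, 0.2348, 0.0181]
ee_rot: [-2.643, -1.088, -0.706]
contact_force: [-5.7, -5.2, 5.0]
gripper_width: 0.0918
finger_force: 4.2
```

```bash
python3 -c "
from trayfit import *
go([-.042,0],.017)"
```

```text
t 16.1 tcp world [0.5426 0.2348 0.0181] bay [-0.098   0.0006] F [-5.7 -5.2  5. ] w 0.092
x in bay [ 0.867 -0.   ] 0.499
y in bay [-0. -1.] -0.001
z in bay [0.499 0.   ] -0.867
shift cm [4.8  0.05 2.89]
```

Force is steady. 56 mm remain, so I push 45 mm next.

{"fn": "arm_command", "kwargs": {
  "targets": [0.26, 0, 0.15, 0, 0, 0, -1, 0.26, 0, 0.15, 0, 0, 0, -1, 0.26, 0, 0.15, 0, 0, 0, -1, 0.26, 0, 0.15, 0, 0, 0, -1, 0.26, 0, 0.15, 0, 0, 0, -1, 0.26, 0, 0.15, 0, 0, 0, -1, 0.26, 0, 0.15, 0, 0, 0, -1, 0.26, 0, 0.15, 0, 0, 0, -1, 0.26, 0, 0.15, 0, 0, 0, -1, 0.26, 0, 0.15, 0, 0, 0, -1]
}}

```text
clock: 16.93
eef_pos: [0.5638, 0.2559, 0.0181]
ee_rot: [-2.643, -1.089, -0.706]
contact_force: [-6.3, -6.7, 5.3]
gripper_width: 0.0923
finger_force: 4.3
```

{"fn": "arm_command", "kwargs": {
  "targets": [0.26, 0, 0.15, 0, 0, 0, -1, 0.26, 0, 0.15, 0, 0, 0, -1, 0.26, 0, 0.15, 0, 0, 0, -1, 0.26, 0, 0.15, 0, 0, 0, -1, 0.26, 0, 0.15, 0, 0, 0, -1]
}}

```text
clock: 17.35
eef_pos: [0.5745, 0.2664, 0.0181]
ee_rot: [-2.643, -1.088, -0.705]
contact_force: [-6.2, -6.4, 5.2]
gripper_width: 0.0915
finger_force: 4.3
```

{"fn": "arm_command", "kwargs": {
  "targets": [0.17, 0, 0.1, 0, 0, 0, -1, 0.17, 0, 0.1, 0, 0, 0, -1, 0.17, 0, 0.1, 0, 0, 0, -1]
}}

```text
clock: 17.6
eef_pos: [0.5786, 0.2706, 0.018]
ee_rot: [-2.643, -1.089, -0.705]
contact_force: [-7.2, -6.1, 4.8]
gripper_width: 0.092
finger_force: 4.4
```

{"fn": "arm_command", "kwargs": {
  "targets": [0.13, 0, 0.075, 0, 0, 0, -1, 0.13, 0, 0.075, 0, 0, 0, -1]
}}

```text
clock: 17.77
eef_pos: [0.5807, 0.2726, 0.018]
ee_rot: [-2.643, -1.089, -0.705]
contact_force: [-6.2, -6.7, 5.4]
gripper_width: 0.0915
finger_force: 4.4
```

{"fn": "arm_command", "kwargs": {
  "targets": [0.09, 0, 0.05, 0, 0, 0, -1, 0.09, 0, 0.05, 0, 0, 0, -1]
}}

```text
clock: 17.93
eef_pos: [0.5815, 0.2735, 0.0178]
ee_rot: [-2.643, -1.09, -0.703]
contact_force: [-20.0, -20.0, 19.5]
gripper_width: 0.0918
finger_force: 14.2
```

```bash
python3 -c "
from trayfit import *
go([-.042,0],.017)"
```

```text
t 17.93 tcp world [0.5815 0.2735 0.0178] bay [-0.0431  0.0006] F [-20.  -20.   19.5] w 0.092
x in bay [0.868 0.   ] 0.497
y in bay [ 0.001 -1.   ] -0.001
z in bay [0.497 0.001] -0.868
shift cm [0.06 0.06 0.12]
```

Contact force rose to about 28 N horizontally with the TCP at the expected home offset. I back off, lift, close the fingers and check.

{"fn": "arm_command", "kwargs": {
  "targets": [0, 0, 0, 0, 0, 0, -1, 0, 0, 0, 0, 0, 0, -1, -0.17, 0, -0.1, 0, 0, 0, -1, -0.26, 0, -0.15, 0, 0, 0, -1, -0.87, 0, -0.5, 0, 0, 0, -1, -0.87, 0, -0.5, 0, 0, 0, -1, -0.87, 0, -0.5, 0, 0, 0, -1, -0.87, 0, -0.5, 0, 0, 0, -1, -0.87, 0, -0.5, 0, 0, 0, -1, -0.87, 0, -0.5, 0, 0, 0, -1, 1.1, 0, -1.9, 0, 0, 0, -1, 1.1, 0, -1.9, 0, 0, 0, -1, 1.1, 0, -1.9, 0, 0, 0, 1, 1.1, 0, -1.9, 0, 0, 0, 1, 1.1, 0, -1.9, 0, 0, 0, 1, 1.1, 0, -1.9, 0, 0, 0, 1, 1.1, 0, -1.9, 0, 0, 0, 1, 1.1, 0, -1.9, 0, 0, 0, 1]
}}

```text
clock: 19.43
eef_pos: [0.5362, 0.2281, 0.1951]
ee_rot: [-2.643, -1.088, -0.708]
contact_force: [0.3, -0.1, -0.1]
gripper_width: 0.054
finger_force: 0.0
```

```bash
python3 -c "
from trayfit import *
go([-.072,-.212],.2)
trayfit('t5')"
```

```text
t 19.43 tcp world [0.5362 0.2281 0.1951] bay [-0.1072  0.0004] F [ 0.3 -0.1 -0.1] w 0.054
x in bay [ 0.866 -0.001] 0.5
y in bay [-0.001 -1.   ] 0.0
z in bay [ 0.5   -0.001] -0.866
shift cm [ 3.31 21.23  1.34]
[(0.91, [354.8, 169.6], np.int64(1562))]
```

View pics/t5.png

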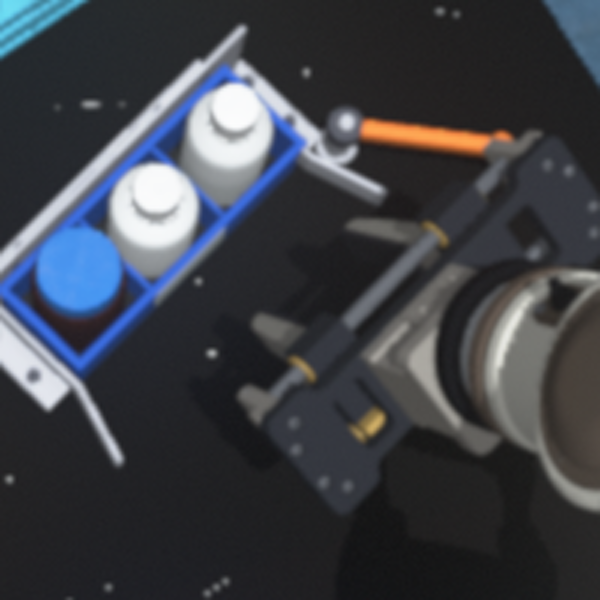

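The tray sits home between the guides with its bottles upright (rim corners at crop (228,68), (305,143), (80,370), (3,290)). I now go beside the orange arm, on the side it has to be pushed from.

{"fn": "arm_command", "kwargs": {
  "targets": [0.3, 1.93, 0.12, 0, 0, 0, 1, 0.3, 1.93, 0.12, 0, 0, 0, 1, 0.3, 1.93, 0.12, 0, 0, 0, 1, 0.3, 1.93, 0.12, 0, 0, 0, 1, 0.3, 1.93, 0.12, 0, 0, 0, 1, 0.3, 1.93, 0.12, 0, 0, 0, 1, 0.3, 1.93, 0.12, 0, 0, 0, 1, 0.3, 1.93, 0.12, 0, 0, 0, 1, 0.3, 1.93, 0.12, 0, 0, 0, 1, 0.3, 1.93, 0.12, 0, 0, 0, 1, 0.3, 1.93, 0.12, 0, 0, 0, 1, 0, 0, 0, 0, 0, 0, 1]
}}

```text
clock: 20.53
eef_pos: [0.7126, 0.0999, 0.1974]
ee_rot: [-2.645, -1.084, -0.708]
contact_force: [0.1, -0.2, -0.1]
gripper_width: 0.0004
finger_force: 0.0
```

```bash
python3 -c "
from trayfit import *
corners([(228,68),(305,143),(80,370),(3,290)])
go([-.072,-.212],.029)"
```

```text
tray in bay [-0.0027  0.0019] -0.004 [[-0.4, -1.3], [2.1, 0.3], [0.4, 0.8], [-2.2, -0.2]]
t 20.58 tcp world [0.7112 0.1013 0.1973] bay [-0.0723 -0.2129] F [-0.1  0.7 -0.3] w 0.0
x in bay [ 0.867 -0.003] 0.499
y in bay [-0.002 -1.   ] -0.002
z in bay [0.499 0.   ] -0.867
shift cm [-8.37 -0.06 14.6 ]
```

{"fn": "arm_command", "kwargs": {
  "targets": [-1.05, 0, 1.83, 0, 0, 0, 1, -1.05, 0, 1.83, 0, 0, 0, 1, -1.05, 0, 1.83, 0, 0, 0, 1, -1.05, 0, 1.83, 0, 0, 0, 1, -1.05, 0, 1.83, 0, 0, 0, 1, -1.05, 0, 1.83, 0, 0, 0, 1, -1.05, 0, 1.83, 0, 0, 0, 1, -1.05, 0, 1.83, 0, 0, 0, 1, 0, 0, 0, 0, 0, 0, 1]
}}

```text
clock: 21.33
eef_pos: [0.7061, 0.1045, 0.0241]
ee_rot: [-2.641, -1.085, -0.694]
contact_force: [-0.3, 0.2, -0.9]
gripper_width: 0.0001
finger_force: 0.0
```

```bash
cat > sweep.py <<'E'
from rel import *
def wp(a,r,cn):
    u=np.array([-np.sin(a),np.cos(a)]);n=np.array([np.cos(a),np.sin(a)])
    return np.array([-.041,-.124])+r*u-.005*n-np.array(cn)
B=(-.0165,.018);F=(.0065,.018)
W=[wp(a,.08,B) for a in (2.19,2.0,1.8,1.57)]+[wp(a,r,F) for a,r in((1.4,.06),(1.2,.063),(1.0,.066),(.8,.07),(.6,.072),(.4,.074),(.2,.075),(.0,.075))]
p,M=state(); q=tob(p)
for w in W:
    d=(w-q)*100; print(w.round(3),'d bay cm',d.round(2),'tool x,y,z',np.round([d[0]*.866,-d[1],d[0]*.5],2)); q=w
E
python3 sweep.py
```

```text
t 21.33 tcp world [0.7061 0.1045 0.0241] bay [-0.0737 -0.2071] F [-0.3  0.2 -0.9] w 0.0
x in bay [ 0.869 -0.004] 0.495
y in bay [ 0.001 -1.   ] -0.009
z in bay [0.495 0.008] -0.869
[-0.087 -0.193] d bay cm [-1.3   1.46] tool x,y,z [-1.13 -1.46 -0.65]
[-0.095 -0.18 ] d bay cm [-0.84  1.27] tool x,y,z [-0.73 -1.27 -0.42]
[-0.101 -0.165] d bay cm [-0.61  1.48] tool x,y,z [-0.53 -1.48 -0.31]
[-0.105 -0.147] d bay cm [-0.32  1.81] tool x,y,z [-0.28 -1.81 -0.16]
[-0.107 -0.137] d bay cm [-0.3   1.02] tool x,y,z [-0.26 -1.02 -0.15]
[-0.108 -0.124] d bay cm [-0.06  1.29] tool x,y,z [-0.05 -1.29 -0.03]
[-0.106 -0.111] d bay cm [0.23 1.33] tool x,y,z [ 0.2  -1.33  0.11]
[-0.101 -0.097] d bay cm [0.45 1.37] tool x,y,z [ 0.39 -1.37  0.23]
[-0.092 -0.085] d bay cm [0.89 1.14] tool x,y,z [ 0.77 -1.14  0.45]
[-0.081 -0.076] d bay cm [1.14 0.96] tool x,y,z [ 0.98 -0.96  0.57]
[-0.067 -0.069] d bay cm [1.36 0.63] tool x,y,z [ 1.18 -0.63  0.68]
[-0.052 -0.067] d bay cm [1.48 0.25] tool x,y,z [ 1.28 -0.25  0.74]
```

{"fn": "arm_command", "kwargs": {
  "targets": [0.3, 0, -0.52, 0, 0, 0, 1, -0.56, -0.73, -0.32, 0, 0, 0, 1, -0.56, -0.73, -0.32, 0, 0, 0, 1, -0.37, -0.64, -0.21, 0, 0, 0, 1, -0.37, -0.64, -0.21, 0, 0, 0, 1, -0.27, -0.74, -0.15, 0, 0, 0, 1, -0.27, -0.74, -0.15, 0, 0, 0, 1, -0.14, -0.9, -0.08, 0, 0, 0, 1, -0.14, -0.9, -0.08, 0, 0, 0, 1, 0, 0, 0, 0, 0, 0, 1]
}}

```text
clock: 22.17
eef_pos: [0.6454, 0.1255, 0.0358]
ee_rot: [-2.641, -1.089, -0.706]
contact_force: [-0.5, -0.2, 0.7]
gripper_width: 0.0004
finger_force: 0.1
```

```bash
python3 - <<'E'
from trayfit import *
go([-.107,-.137],.03)
s=snapshot('top')
for r in outline_of('swing_arm','top')[:2]: print(r['conf'],r['uv'])
cv2.imwrite('pics/t6.png',cv2.resize(s['frame'][90:290,290:490],(600,600),interpolation=cv2.INTER_CUBIC))
E
```

```text
t 22.17 tcp world [0.6454 0.1255 0.0358] bay [-0.102  -0.1494] F [-0.5 -0.2  0.7] w 0.0
x in bay [ 0.866 -0.   ] 0.499
y in bay [ 0.001 -1.   ] -0.002
z in bay [0.499 0.002] -0.866
shift cm [-0.72 -1.24  0.25]
0.69 [419.2, 142.9]
```

View pics/t6.png

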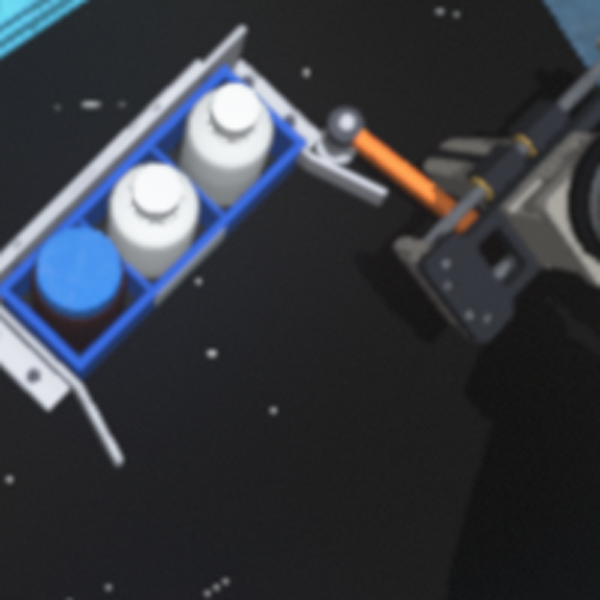

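The orange arm has swung to about straight along the bay's -x (crop (345,122) to (465,220)), with the fingers on the correct side. I continue the sweep.

{"fn": "arm_command", "kwargs": {
  "targets": [-0.36, -0.62, 0.13, 0, 0, 0, 1, -0.36, -0.62, 0.13, 0, 0, 0, 1, -0.03, -0.65, -0.02, 0, 0, 0, 1, -0.03, -0.65, -0.02, 0, 0, 0, 1, 0.1, -0.67, 0.06, 0, 0, 0, 1, 0.1, -0.67, 0.06, 0, 0, 0, 1, 0.19, -0.68, 0.11, 0, 0, 0, 1, 0.19, -0.68, 0.11, 0, 0, 0, 1, 0.38, -0.57, 0.22, 0, 0, 0, 1, 0.38, -0.57, 0.22, 0, 0, 0, 1, 0, 0, 0, 0, 0, 0, 1]
}}

```text
clock: 23.18
eef_pos: [0.6086, 0.1779, 0.0302]
ee_rot: [-2.641, -1.09, -0.707]
contact_force: [0.5, -0.1, 0.1]
gripper_width: 0.0007
finger_force: 0.1
```

```bash
python3 - <<'E'
from trayfit import *
go([-.052,-.067],.03)
s=snapshot('top')
for r in outline_of('swing_arm','top')[:2]: print(r['conf'],r['uv'])
cv2.imwrite('pics/t7.png',cv2.resize(s['frame'][90:290,290:490],(600,600),interpolation=cv2.INTER_CUBIC))
E
```

```text
t 23.18 tcp world [0.6086 0.1779 0.0302] bay [-0.0912 -0.0863] F [ 0.5 -0.1  0.1] w 0.001
x in bay [0.866 0.001] 0.5
y in bay [ 0.001 -1.   ] -0.001
z in bay [0.5   0.002] -0.866
shift cm [ 3.39 -1.93  1.98]
0.81 [401.3, 152.0]
0.33 [338.4, 160.1]
```

View pics/t7.png

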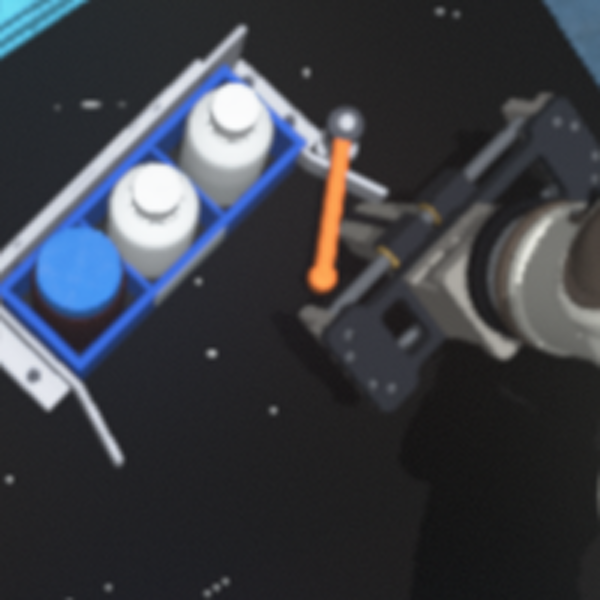

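The arm is now about 0.6 rad from shut (tip at crop (322,277)), and the tray and bottles are undisturbed.

{"fn": "arm_command", "kwargs": {
  "targets": [0.49, -0.48, 0.29, 0, 0, 0, 1, 0.49, -0.48, 0.29, 0, 0, 0, 1, 0.4, -0.3, 0.23, 0, 0, 0, 1, 0.4, -0.3, 0.23, 0, 0, 0, 1, 0.4, -0.1, 0.23, 0, 0, 0, 1, 0.3, -0.1, 0.17, 0, 0, 0, 1, 0.3, -0.1, 0.17, 0, 0, 0, 1, 0.2, 0, 0.12, 0, 0, 0, 1, 0, 0, 0, 0, 0, 0, 1]
}}

```text
clock: 24.03
eef_pos: [0.6206, 0.214, 0.0301]
ee_rot: [-2.642, -1.089, -0.707]
contact_force: [-1.9, -1.7, 1.7]
gripper_width: 0.0007
finger_force: 1.3
```

{"fn": "arm_command", "kwargs": {
  "targets": [0.17, 0, 0.1, 0, 0, 0, 1, 0.17, 0, 0.1, 0, 0, 0, 1]
}}

```text
clock: 24.2
eef_pos: [0.6217, 0.2151, 0.0294]
ee_rot: [-2.643, -1.092, -0.702]
contact_force: [-29.1, -27.4, 25.9]
gripper_width: 0.0004
finger_force: 20.0
```

```bash
python3 -c "
from trayfit import *
go([-.052,-.067],.03)"
```

```text
t 24.2 tcp world [0.6217 0.2151 0.0294] bay [-0.0557 -0.0692] F [-29.1 -27.4  25.9] w 0.0
x in bay [0.868 0.001] 0.496
y in bay [ 0.002 -1.   ] -0.001
z in bay [0.496 0.002] -0.868
shift cm [ 0.35 -0.22  0.13]
```

The arm is on its stop: the force jumped and the position agrees. I back off, lift and verify.

{"fn": "arm_command", "kwargs": {
  "targets": [-0.09, 0, -0.05, 0, 0, 0, 1, 0, 0, 0, 0, 0, 0, 1, -0.26, 0, -0.15, 0, 0, 0, 1, -0.87, 0, -0.5, 0, 0, 0, 1, -0.87, 0, -0.5, 0, 0, 0, 1, -1.3, 0, -0.75, 0, 0, 0, 1, -1.3, 0, -0.75, 0, 0, 0, 1, -1.3, 0, -0.75, 0, 0, 0, 1, -1.3, 0, -0.75, 0, 0, 0, 1, 1.1, 0, -1.9, 0, 0, 0, 1, 1.1, 0, -1.9, 0, 0, 0, 1, 1.1, 0, -1.9, 0, 0, 0, 1, 1.1, 0, -1.9, 0, 0, 0, 1, 1.1, 0, -1.9, 0, 0, 0, 1, 0, 0, 0, 0, 0, 0, 1, 0, 0, 0, 0, 0, 0, 1, 0, 0, 0, 0, 0, 0, 1]
}}

```text
clock: 25.62
eef_pos: [0.5629, 0.1573, 0.1386]
ee_rot: [-2.643, -1.087, -0.706]
contact_force: [0.5, 0.6, -0.4]
gripper_width: 0.0005
finger_force: 0.0
```

```bash
python3 - <<'E'
from trayfit import *
state(); s=trayfit('t8')
for r in outline_of('swing_arm','top')[:2]:
    ys,xs=np.where(r['region']); vx,vy,x,y=cv2.fitLine(np.c_[xs,ys].astype(np.float32),2,0,.01,.01).ravel()
    a=tob(at(s,x-20*vx,y-20*vy,.0435));b=tob(at(s,x+20*vx,y+20*vy,.0435)); print(r['conf'],a,b,'angle off y',np.arctan2(*(b-a)))
E
```

```text
t 25.62 tcp world [0.5629 0.1573 0.1386] bay [-0.1381 -0.0688] F [ 0.5  0.6 -0.4] w 0.0
x in bay [ 0.867 -0.001] 0.499
y in bay [-0.001 -1.   ] -0.001
z in bay [0.499 0.001] -0.867
[(0.9, [353.6, 168.3], np.int64(1807))]
0.94 [-0.0421362  -0.04725487] [-0.04208461 -0.12126716] angle off y 3.140895570467947
```

View pics/t8.png

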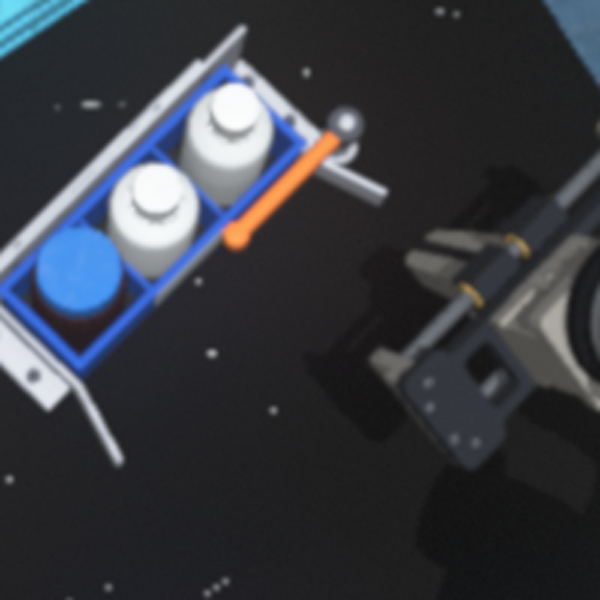

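The arm lies shut along the tray front, from the pivot at crop (345,122) to the tip at (237,237), within 0.001 rad of the bay's y axis. The tray is home, the bottles are upright and the gripper is clear.

```bash
python3 -c "
from cell import *
print(close_job())"
```

```text
the job is handed in; nothing more can be done
None
```

The tray is home against the bumpers with all three bottles upright, the orange arm is shut against its stop, and the job is handed in; to centre the tray I first pushed its short end about 30 mm, low down, before the long-wall push.

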